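# Air the plaster drying box

### The job

Air the grey drying box: draw its tray of plaster casts all the way out to its stop, and then lift the hinged flap on top of the box, which has a bar handle, until it lies at the same slope as the set pointer (the long flat dark steel arm on the scale at the rear of the box). Nothing props the flap and it falls shut by itself, so finish while still holding it in the gripper, steady at the pointer, with the tray left out. Leave the pointer as it is set and do not disturb the things standing about on the bench.

Things in the scene. Friction and masses are not known exactly. Their poses are not given: they have to be found in the camera images.
- drying_box: Grey sheet-metal drying box fixed to the bench, 160 mm deep (its x), 240 mm wide (its y), 130 mm high, open at the top under the flap. Origin: centre of its underside. Its x points from the tray front to the rear (away from the robot, give or take its yaw), y to the left, z up. Only its place and yaw change.
- tray (a joint): How far the tray is drawn out, m: 0 is shut, 0.10 is the stop. The tray slides along the box's -x (towards the robot), stays where it is left, and needs about 1 to 2 N. It may start up to 20 mm out.
- tray_handle (a point): Middle of the tray's level steel bar handle, 11 mm thick, 120 mm long along the box's y, 45 mm in front of the tray's front panel, 95 mm above the bench, 42 mm below the flap's upper face. Stems 8 mm thick, 50 mm either side of the middle. With the tray shut it is 137 mm in front of the box's origin.
- flap: Hinged 6 mm aluminium sheet, level on top of the box when shut (axes then parallel to the box's), 160 mm along x, reaching 207 mm from the hinge; 0.3 to 0.65 kg. Origin: on the hinge line (along the box's x, 105 mm left of its middle), 131 mm above the bench, at the underside. Turns about its -x: the free right (-y) edge rises, 1.4 rad at most. Hardly any friction: falls shut when let go.
- flap_handle (a point): Middle of the flap's round steel bar handle, 11 mm thick, 110 mm long along the box's x, turning with the flap. 185 mm from the hinge line along the flap, 48 mm above its underside plane (42 above its upper face), 20 mm nearer the tray front than the box's middle; 179 mm above the bench when shut. Stems 8 mm thick, 48 mm either side of the middle.
- pointer (a joint): Angle at which the set pointer stands, rad, from level (0) upwards, the same way as the flap turns: the flap is at the mark when its own angle from level equals this. Stiff; set differently each time, 0.35 to 1.0.
- pointer_mid (a point): Middle of the set pointer, a flat dark steel arm 12 mm wide and 235 mm long just behind the rear edge of the flap, 93 mm behind the box's middle. It turns about a black hub on the flap's hinge line, on a quarter-circle scale of steel bar. Its y is along the arm, from the tip (right, raised) to the hub.
- mixing_tub: White open plastic tub, 96 mm across, 110 mm high, standing on the bench left of the box. Origin: centre of its underside. Leave alone.
- jar: Closed glass jar, 64 mm across, 100 mm high, on the bench right of the box. Origin: centre of its underside. Leave alone.
- plaster_block: White plaster block, 90 by 70 by 50 mm, on the bench right of the box and nearer the robot. Origin: centre of its underside. Leave alone.

How it is judged:
By the outcome, as a careful person would: the job done as asked, in the order asked, and still so for the second after the job is handed in, while the arm keeps its last pose, push and grip.
It also fails if it takes over 48 s, if anything falls off the work surface, if the arm or the gripper's body presses on something with over 40 N, if the wrist force passes 120 N, or if a joint passes its speed limit or range.

### The arm

A 6-joint arm with a two-finger parallel gripper is mounted at the origin on the work surface. World frame = base frame: x ahead of the robot, y to its left, z up, the work surface at z = 0. Lengths are in m, angles in rad, forces in N, time in s.
With the tool pointing down it reaches from about 0.4 to 0.825 m from the base axis. Payload 7 kg.
Tool frame: the origin (TCP) lies at the very end of the fingers, on their centre line; the grasp point (between the pads) lies 19 mm behind it; y points along the fingers, x is the direction in which the jaws open and shut, and the axes are right-handed (so a half turn about y gives the same grasp; the last joint's range is limited). The gripper opens to 88 mm and grips with 3 to 60 N. Pads are 19 mm wide; open, the fingers measure 130 mm over their backs; the gripper's body (78 mm by 193 mm) begins 47 mm behind the grasp point.
Start: joints at [1.426, 0.359, 0.012, 0, -1.224, -0.288], TCP at [0.283, 0.613, 0.227] pointing down, gripper open.
Joint ranges: [-3.07, 3.07], [-1.43, 2.12], [-1.02, 1.25], [-3.03, 1.67], [-3.05, -0], [-3.03, 3.03]. Speed limits (rad/s): [2.39, 2.39, 3.01, 3.14, 3.14, 3.14].

### API

Orientations are given as [roll, pitch, yaw] about the fixed x, y, z axes, in that order (R = Rz(yaw) Ry(pitch) Rx(roll)).
In Python, from station import arm gives the robot as it stands.
- The arm moves only by the tool move_arm, never from a script. Its arguments are lists of equal length, an entry for each row: "jaw": the closure, from 0 (fully open) to 1 (shut); "offset": the shift along the tool's x, y, z in m, a list of three; "roll": the turn about the tool's y in rad. In form: {"jaw": [jaw, ...], "offset": [[dx, dy, dz], ...], "roll": [roll, ...]}. A call has 1 to 5 rows; each row shifts and turns the commanded pose from where the row before left it, along the tool's axes as they then stand; what a row does not reach is not made up. A row lasts 1/8 s, in which the tool goes at most 62.5 mm and 10.7 degrees, less where a joint would pass 70% of its speed; a pose out of reach is approached as far as the arm can. A call is refused whole if a number of a shift passes 0.0625 or a number of a turn 0.188, either way. A call with a gripper value outside its range is refused whole. The fingers move at their own pace and stop on an object; "grip_force" is the grip in N (left out, the last holds). Time passes only in rows, so rows that do not move let the fingers close. It gives the time, the measured TCP pose, the force and the opening at its end, in the units of the state.
- arm.get_state(): the state, without advancing time (a new reading comes with each control period).
- arm.grab_frame(name): name is "scene" or "top"; returns a dict with "pixels" (384x512x3 uint8, blue, green, red), "fovy" (degrees; the focal length in pixels is half the picture's height over the tangent of half this angle, whatever the lens; pixels are square), "cx", "cy" (the principal point, pixels), "position" and "attitude" of the camera in the world. Camera axes: x right, y down, z forward; pixel columns grow to the right and rows downward; lengths in m; the calibration is good to about 2 mm. A picture is of the moment at which its call begins. There is no depth.
- arm.job_done(): hands the job in, once; it reports no verdict.
Trained networks look in a picture, given as the dict that the camera call returned (one of the last four; its "shot" number tells which), for a name from the list of things; names that differ only in an ending like _2 or _b are one class to them, and where a whole thing is asked for, a point or a joint stands for the part that bears it (a point fixed in the world has none). Each returns a list of dicts, best first, with "p" (0 to 1); they miss things now and then, are a little off and sometimes report something else, mostly with a low value. They report only what shows in the picture. A call takes as long as a camera call.
- arm.recognise(picture, thing): "position" ([x, y, z] in m, in world coordinates, good to about 4 mm: the middle of the surface that is visible of it).
- arm.landmark_of(picture, thing): "position" ([x, y, z] in m, in world coordinates, good to about 4 mm: a listed point, or the origin of a listed thing).
The state is a dict: "t": time; "q": joint angles; "qd": joint speeds; "joint_efforts": joint torques, N m; "eef_pos": TCP position; "ee_rot": TCP orientation; "force": force on the tool from outside, world axes, zero at the start; "moment": the same for the moment, N m; "width": finger opening in m.
Only numpy, scipy, OpenCV 4.12 (cv2) and the standard library are available. Lean on these libraries where they do the work, as an engineer would, in place of code of your own. Each camera call takes 0.05 s, during which the arm holds its last target.

## Working session

There is one attempt and no reset: what is moved stays moved. The work goes in short steps, Python scripts to look and compute and a tool call to move; the robot and the scene stay as the last step left them, time stands still between calls to the robot, and variables do not carry over. Pictures are saved under pics/ and viewed, and the job is handed in when it is done.

Besides the shell and the picture viewer there is one more tool, called after ">>>" in YAML: its name, and indented under it one key for each argument. move_arm: Moves the arm, as the interface text tells. Its arguments: {"type":"object","properties":{"jaw":{"type":"array","items":{"type":"number"}},"offset":{"type":"array","items":{"type":"array","items":{"type":"number"}}},"roll":{"type":"array","items":{"type":"number"}},"grip_force":{"type":"number"}},"required":["jaw","offset","roll"]}

```bash
ls; mkdir -p pics
cat > h.py <<'E'
from station import arm
import numpy as np, cv2
def f(fr,n): cv2.imwrite('pics/%s.png'%n, fr['pixels'])
E
python3 - <<'E'
from h import *
s=arm.get_state(); print({k:np.round(v,3) for k,v in s.items()})
for n in ['scene','top']:
    fr=arm.grab_frame(n); f(fr,n+'0')
    print(n,fr['fovy'],fr['cx'],fr['cy'],fr['position'],fr['attitude'])
    for t in ['drying_box','tray_handle','flap','flap_handle','pointer_mid','mixing_tub','jar','plaster_block']:
        r=arm.landmark_of(fr,t); print(t,[(np.round(a['position'],3),round(a['p'],2)) for a in r[:2]])
E
```

```text
pics
{'t': np.float64(0.0), 'q': array([ 1.426,  0.359,  0.011, -0.   , -1.224, -0.288]), 'qd': array([ 0.   , -0.001,  0.   ,  0.001,  0.   ,  0.001]), 'joint_efforts': array([ 1.0000e-03, -5.8272e+01,  2.9305e+01,  6.9970e+00,  7.0000e-03,
       -0.0000e+00]), 'eef_pos': array([0.283, 0.612, 0.226]), 'ee_rot': array([-1.571e+00, -2.000e-03, -2.004e+00]), 'force': array([ 0.066, -0.138,  0.847]), 'moment': array([-0.018,  0.026,  0.025]), 'width': np.float64(0.087)}
scene 46.325679700587564 251.30983193429765 190.49996859957255 [1.40646184 0.57300146 1.44940764] [-2.49824044  0.00970393  2.15959302]
drying_box []
tray_handle [(array([0.505, 0.079, 0.098]), 0.81)]
flap [(array([0.645, 0.2  , 0.13 ]), 0.72)]
flap_handle [(array([0.647, 0.021, 0.18 ]), 0.61)]
pointer_mid [(array([0.746, 0.111, 0.188]), 0.81), (array([ 0.472,  0.451, -0.001]), 0.48)]
mixing_tub [(array([0.474, 0.449, 0.   ]), 0.95)]
jar [(array([ 0.67 , -0.408,  0.006]), 0.77)]
plaster_block [(array([ 0.434, -0.392,  0.003]), 0.57)]
top 57.5080967530663 256.9078102150474 197.13592811820075 [ 0.38456772 -0.01219222  1.12389065] [-2.9509353   0.01971889 -1.56081466]
drying_box [(array([ 0.657,  0.098, -0.005]), 0.88)]
tray_handle [(array([0.508, 0.077, 0.096]), 0.95)]
flap [(array([0.644, 0.202, 0.13 ]), 0.75)]
flap_handle [(array([0.645, 0.018, 0.182]), 0.81)]
pointer_mid [(array([0.75 , 0.108, 0.192]), 0.86)]
mixing_tub [(array([ 0.476,  0.451, -0.002]), 0.87), (array([0.649, 0.015, 0.18 ]), 0.25)]
jar [(array([ 0.67 , -0.415, -0.   ]), 0.91)]
plaster_block [(array([ 0.436, -0.398,  0.005]), 0.98)]
```

View pics/scene0.png

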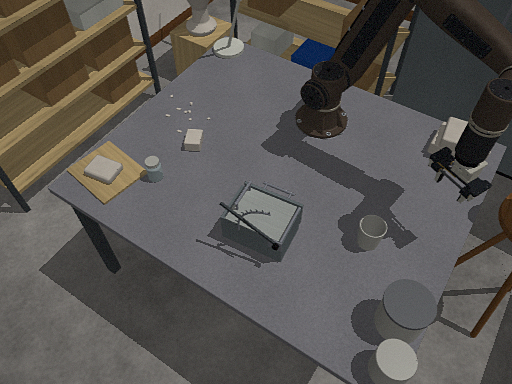

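View pics/top0.png

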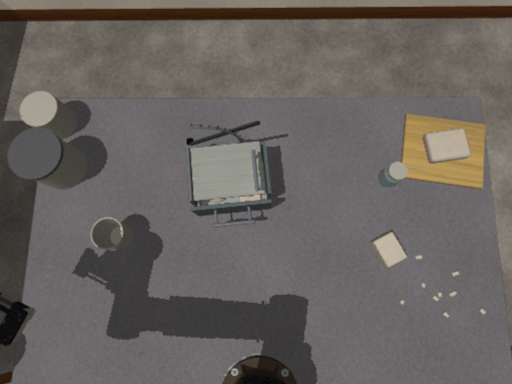

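Run:
```python
import cv2
a=cv2.imread('pics/top0.png')[110:240,175:300]; cv2.imwrite('pics/top0z.png',cv2.resize(a,None,fx=4.6,fy=4.6,interpolation=cv2.INTER_CUBIC))
a=cv2.imread('pics/scene0.png')[170:280,190:320]; cv2.imwrite('pics/scene0z.png',cv2.resize(a,None,fx=5,fy=5,interpolation=cv2.INTER_CUBIC))
```

```text
(no output)
```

View pics/top0z.png

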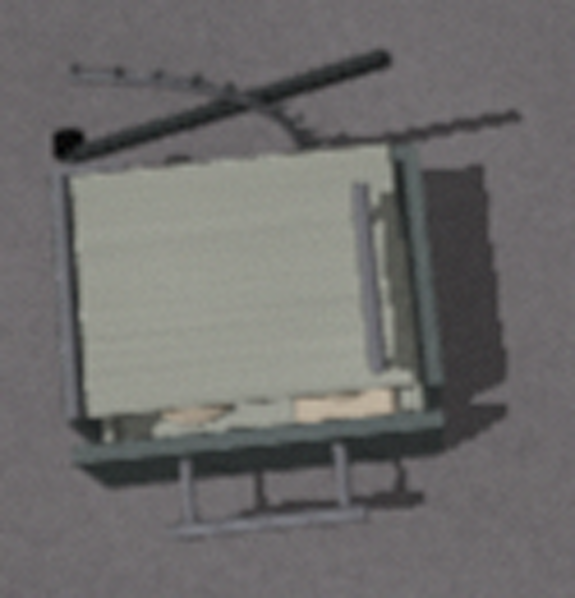

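View pics/scene0z.png

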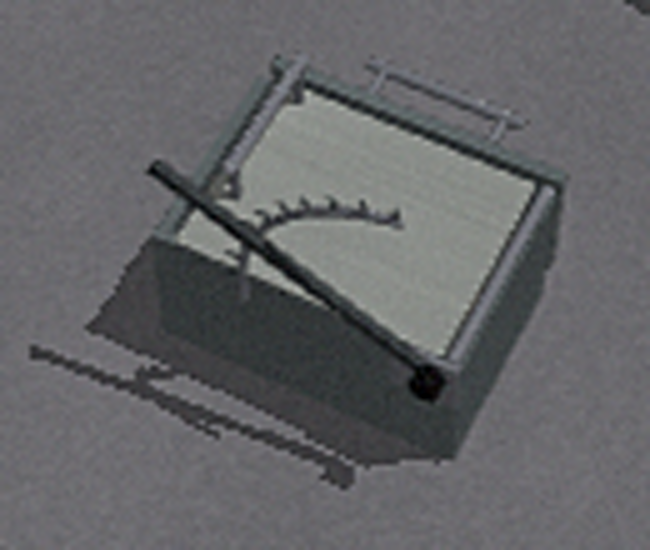

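```bash
cat >> h.py <<'E'
from scipy.spatial.transform import Rotation as Ro
from scipy.optimize import least_squares
CAM={'scene':(46.325679700587564,251.30983193429765,190.49996859957255,[1.40646184,0.57300146,1.44940764],[-2.49824044,0.00970393,2.15959302]),
'top':(57.5080967530663,256.9078102150474,197.13592811820075,[0.38456772,-0.01219222,1.12389065],[-2.9509353,0.01971889,-1.56081466])}
def proj(c,P,dp=0):
    fv,cx,cy,p,a=CAM[c]; F=192/np.tan(np.radians(fv/2))
    v=(np.asarray(P)-np.array(p)-dp)@Ro.from_euler('xyz',a).as_matrix()
    return np.array([cx+F*v[...,0]/v[...,2],cy+F*v[...,1]/v[...,2]]).T
E
cat > fit.py <<'E'
from h import *
tz=lambda u,v:np.array([u,v])/4.6+[175,110]-0.4
sz=lambda u,v:np.array([u,v])/5+[190,170]-0.4
obs=[('top','hub',tz(72,150)),('top','tip',tz(388,58)),('scene','hub',sz(430,376)),('scene','tip',sz(155,166)),
('top','tl',tz(178,533)),('top','tr',tz(368,514)),('top','fr',tz(360,183)),('top','ff',tz(377,372)),
('scene','tr',sz(372,66)),('scene','tl',sz(522,126)),('scene','ff',sz(300,62)),('scene','fr',sz(232,190))]
lm=[('tray',[.507,.078,.097]),('flap',[.6445,.201,.13]),('fh',[.646,.0195,.181]),('pm',[.748,.1095,.19])]
def W(x,p):
    return np.array([x[0],x[1],0])+Ro.from_euler('z',x[2]).apply(p)
def pts(x):
    d,a,L=x[3],x[4],x[5]
    hx=-.137-d
    return {'hub':[.093,.105,.131],'tip':[.093,.105-L*np.cos(a),.131+L*np.sin(a)],
    'tl':[hx,.06,.095],'tr':[hx,-.06,.095],'ff':[-.075,-.08,.179],'fr':[.035,-.08,.179],
    'tray':[hx,0,.095],'flap':[0,.105,.131],'fh':[-.02,-.08,.179],'pm':[.093,.105-(L-.1175)*np.cos(a),.131+(L-.1175)*np.sin(a)]}
def res(x):
    P=pts(x);r=[]
    for c,n,uv in obs: r+=list((proj(c,W(x,P[n]),x[6:9] if c=='top' else x[9:12])-uv)/1.0)
    for n,p in lm: r+=list((W(x,P[n])-p)/.004)
    return np.array(r+[ (x[5]-.235)/.01]+list(x[6:12]/.002))
s=least_squares(res,[.65,.09,.1,.01,.55,.235]+[0]*6)
C=np.linalg.inv(s.jac.T@s.jac)
print(np.round(s.x,4)); print(np.round(np.sqrt(np.diag(C))[:6],4)); print(np.round(s.fun,1))
E
python3 fit.py
```

```text
[ 6.572e-01  9.700e-02  1.112e-01  1.680e-02  5.018e-01  2.367e-01
  6.000e-04  1.100e-03 -0.000e+00 -7.000e-04 -3.000e-04  6.000e-04]
[0.0015 0.0014 0.0074 0.0019 0.0168 0.0023]
[-0.1  1.5 -0.4 -0.9  0.5  1.1 -0.3  0.7 -0.1 -0.1 -1.  -0.1  0.3  1.3
  0.5 -1.9  0.6  0.3 -0.7 -0.2  0.6  0.3 -0.5 -3.  -0.6  0.5 -0.5  0.3
  0.1  0.3  0.1 -1.  -0.5  0.4 -0.4 -0.4  0.2  0.3  0.6 -0.  -0.3 -0.1
  0.3]
```

```bash
cat >> h.py <<'E'
O=np.array([.6572,.097,0]); YAW=.1112
def BW(p): return O+Ro.from_euler('z',YAW).apply(p)
def rel(P):
    s=arm.get_state(); R=Ro.from_euler('xyz',s['ee_rot']).as_matrix()
    print('t',s['t'],'pos',np.round(s['eef_pos'],4),'toolx',np.round(R[:,0],3),'y',np.round(R[:,1],3),'F',np.round(s['force'],1),'w',s['width'],'q',np.round(s['q'],2))
    print('jaw x yaw',np.arctan2(R[1,0],R[0,0]),'delta tool',np.round(R.T@(np.array(P)-s['eef_pos']),4),'to',np.round(P,4))
E
python3 -c "
from h import *
rel(BW([-.154,.015,.20]))"
```

```text
t 0.9 pos [0.2831 0.6127 0.2266] toolx [-0.419 -0.908 -0.   ] y [ 0.  0. -1.] F [-0.   0.1  0.7] w 0.08773888446530737 q [ 1.43  0.36  0.01  0.   -1.22 -0.29]
jaw x yaw -2.003614039798125 delta tool [0.3782 0.0266 0.4164] to [0.5025 0.0948 0.2   ]
```

>>> move_arm:
  jaw: [0.2, 0.4, 0.6, 0.6, 0.6]
  offset:
    - [0.038, 0, 0.042]
    - [0.038, 0, 0.042]
    - [0.038, 0, 0.042]
    - [0.038, 0, 0.042]
    - [0.038, 0, 0.042]
  roll: [0, 0, 0, 0, 0]
  grip_force: 25

```text
t: 1.52
eef_pos: [0.3945, 0.3505, 0.2269]
ee_rot: [-1.571, 0.001, -2.003]
force: [0.7, 0.1, 0.7]
width: 0.0432
```

>>> move_arm:
  jaw: [0.6, 0.6, 0.6, 0.6, 0.6]
  offset:
    - [0.038, 0, 0.042]
    - [0.038, 0, 0.042]
    - [0.038, 0, 0.042]
    - [0.038, 0, 0.042]
    - [0.038, 0, 0.042]
  roll: [0, 0, 0, 0, 0]

```text
t: 2.15
eef_pos: [0.5055, 0.0899, 0.227]
ee_rot: [-1.57, 0.001, -2.003]
force: [1.4, 0.6, 0.4]
width: 0.0349
```

>>> move_arm:
  jaw: [0.6, 0.6, 0.6, 0.6, 0.6]
  offset:
    - [0, 0, 0]
    - [0, 0, 0]
    - [0, 0, 0]
    - [0, 0, 0]
    - [0, 0, 0]
  roll: [0.171, 0.171, 0.171, 0.171, 0.171]

```text
t: 2.78
eef_pos: [0.505, 0.0915, 0.2267]
ee_rot: [-1.571, 0.0, -2.864]
force: [0.9, 0.7, -0.9]
width: 0.0352
```

>>> move_arm:
  jaw: [0.6, 0.6, 0.6]
  offset:
    - [0, 0, 0]
    - [0, 0, 0]
    - [0, 0, 0]
  roll: [0.171, 0, 0]

```text
t: 3.15
eef_pos: [0.5051, 0.0916, 0.2267]
ee_rot: [-1.571, 0.0, -3.026]
force: [-0.2, 0.2, 0.3]
width: 0.0351
```

Run:
```python
from h import *
rel(BW([-.154,.015,.081]))
for n in ['scene','top']:
    fr=arm.grab_frame(n); f(fr,n+'1')
a=cv2.imread('pics/top1.png')[110:240,175:300]; cv2.imwrite('pics/top1z.png',cv2.resize(a,None,fx=4.6,fy=4.6,interpolation=cv2.INTER_CUBIC))
```

```text
t 3.15 pos [0.5051 0.0916 0.2267] toolx [-0.993 -0.115 -0.   ] y [ 0.  0. -1.] F [-0.2  0.2  0.3] w 0.035057579342619556 q [ 0.56  0.09 -0.34  0.   -1.14 -0.45]
jaw x yaw -3.0258419246366404 delta tool [ 0.0022  0.1457 -0.0035] to [0.5025 0.0948 0.081 ]
```

View pics/top1z.png

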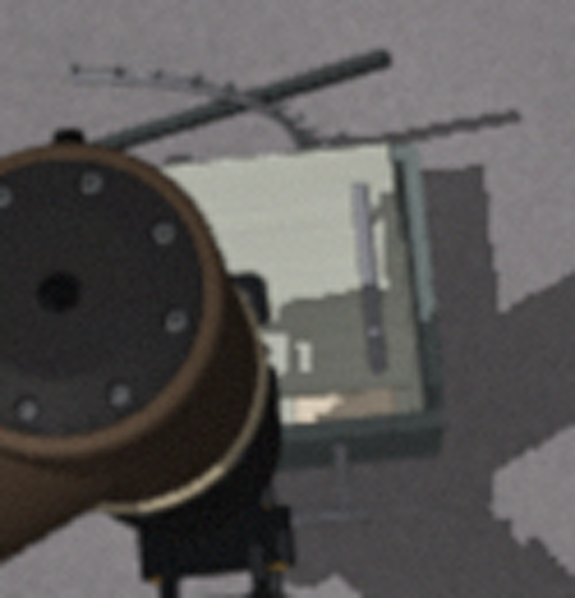

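Run:
```python
import cv2
a=cv2.imread('pics/scene1.png')[120:290,180:360]; cv2.imwrite('pics/scene1z.png',cv2.resize(a,None,fx=3.5,fy=3.5,interpolation=cv2.INTER_CUBIC))
```

```text
(no output)
```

View pics/scene1z.png

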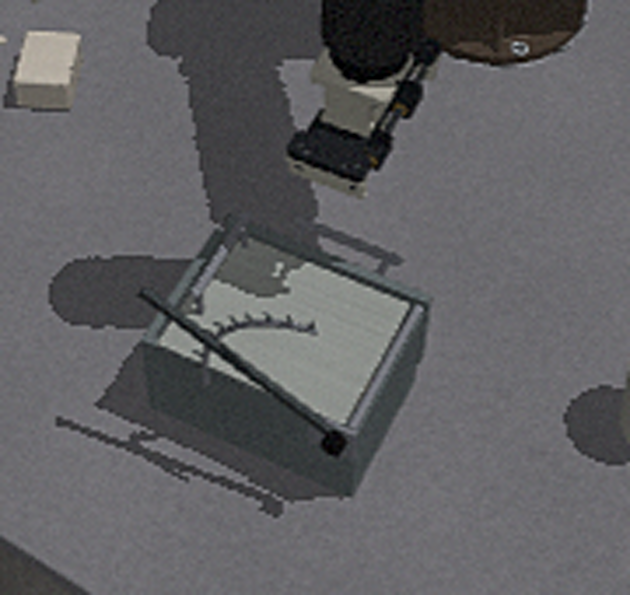

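>>> move_arm:
  jaw: [0.6, 0.6, 0.6, 0.6, 0.6]
  offset:
    - [0.002, 0.03, -0.003]
    - [0, 0.03, 0]
    - [0, 0.03, 0]
    - [0, 0.03, 0]
    - [0, 0.022, 0]
  roll: [0, 0, 0, 0, 0]

```text
t: 3.88
eef_pos: [0.5023, 0.0942, 0.0833]
ee_rot: [-1.57, -0.001, -3.028]
force: [0.2, -0.7, 0.4]
width: 0.0348
```

>>> move_arm:
  jaw: [0.6, 1, 1, 1, 1]
  offset:
    - [0, 0, 0]
    - [0, 0, 0]
    - [0, 0, 0]
    - [0, 0, 0]
    - [0, 0, 0]
  roll: [0, 0, 0, 0, 0]

```text
t: 4.5
eef_pos: [0.5031, 0.0946, 0.0853]
ee_rot: [-1.571, 0.001, -3.029]
force: [-2.1, 0.0, 5.0]
width: 0.0101
```

Run:
```python
from h import *
rel(BW([-.154,.015,.084]))
```

```text
t 4.5 pos [0.5031 0.0946 0.0853] toolx [-0.994 -0.112 -0.001] y [ 0.001  0.001 -1.   ] F [-2.1  0.   5. ] w 0.010137008893207778 q [ 0.57  0.23 -0.53  0.   -0.81 -0.46]
jaw x yaw -3.029341149982616 delta tool [ 0.0006  0.0013 -0.0003] to [0.5025 0.0948 0.084 ]
```

>>> move_arm:
  jaw: [1, 1, 1, 1, 1]
  offset:
    - [0.01, 0, 0]
    - [0.016, 0, 0]
    - [0.016, 0, 0]
    - [0.016, 0, 0]
    - [0.014, 0, 0]
  roll: [0, 0, 0, 0, 0]

```text
t: 5.12
eef_pos: [0.4311, 0.0869, 0.0853]
ee_rot: [-1.572, 0.003, -3.029]
force: [1.6, 2.7, 6.6]
width: 0.0098
```

>>> move_arm:
  jaw: [1, 1, 1, 1]
  offset:
    - [0.005, 0, 0]
    - [0.004, 0, 0]
    - [0, 0, 0]
    - [0, 0, 0]
  roll: [0, 0, 0, 0]

```text
t: 5.62
eef_pos: [0.4224, 0.086, 0.0853]
ee_rot: [-1.572, 0.002, -3.029]
force: [-1.7, 2.4, 9.3]
width: 0.0099
```

Run:
```python
from h import *
rel(BW([-.237,.015,.084]))
```

```text
t 5.625 pos [0.4224 0.086  0.0853] toolx [-0.994 -0.112 -0.002] y [ 0.002  0.001 -1.   ] F [-1.7  2.4  9.3] w 0.00990336060662328 q [ 0.66  0.11 -0.7  -0.   -0.77 -0.55]
jaw x yaw -3.029164788262957 delta tool [0.0025 0.0013 0.0001] to [0.42   0.0856 0.084 ]
```

>>> move_arm:
  jaw: [1, 1, 1, 1]
  offset:
    - [0.003, 0, 0]
    - [0, 0, 0]
    - [0.002, 0, 0]
    - [0, 0, 0]
  roll: [0, 0, 0, 0]

```text
t: 6.12
eef_pos: [0.4186, 0.0856, 0.0853]
ee_rot: [-1.572, 0.004, -3.029]
force: [5.0, 1.1, 3.5]
width: 0.0098
```

>>> move_arm:
  jaw: [1, 1]
  offset:
    - [0.002, 0, 0]
    - [0, 0, 0]
  roll: [0, 0]

```text
t: 6.38
eef_pos: [0.4185, 0.0857, 0.0854]
ee_rot: [-1.572, 0.007, -3.028]
force: [17.3, -3.8, -8.4]
width: 0.0103
```

>>> move_arm:
  jaw: [0.6, 0.6, 0.6, 0.6, 0.6]
  offset:
    - [0, 0, 0]
    - [0, 0, 0]
    - [0, -0.025, 0]
    - [0, -0.045, 0]
    - [0, -0.05, 0]
  roll: [0, 0, 0, 0, 0]

```text
t: 7.0
eef_pos: [0.4137, 0.0838, 0.2049]
ee_rot: [-1.57, -0.003, -3.03]
force: [0.9, 1.6, -0.2]
width: 0.0348
```

>>> move_arm:
  jaw: [0.6, 0.6, 0.6, 0.6, 0.6]
  offset:
    - [0, -0.05, 0]
    - [0, 0, 0]
    - [0, 0, 0]
    - [0, 0, 0]
    - [0, 0, 0]
  roll: [0, -0.175, -0.175, -0.175, -0.175]

```text
t: 7.62
eef_pos: [0.4141, 0.0841, 0.2538]
ee_rot: [-1.572, -0.002, -2.324]
force: [1.3, 0.4, -0.1]
width: 0.035
```

>>> move_arm:
  jaw: [0.6, 0.6, 0.6, 0.6, 0.6]
  offset:
    - [0, 0, 0]
    - [0, 0, 0]
    - [0, 0, 0]
    - [0, 0, 0]
    - [0, 0, 0]
  roll: [-0.175, -0.175, -0.175, -0.175, -0.171]

```text
t: 8.25
eef_pos: [0.4141, 0.0841, 0.2538]
ee_rot: [-1.573, -0.0, -1.453]
force: [0.1, 0.8, -0.2]
width: 0.0354
```

Run:
```python
from h import *
rel(BW([-.02,-.08,.16]))
for n in ['top','scene']:
    fr=arm.grab_frame(n); f(fr,n+'2')
    for t in ['tray_handle','flap_handle','pointer_mid','flap','drying_box']:
        r=arm.landmark_of(fr,t); print(n,t,[(np.round(a['position'],3),round(a['p'],2)) for a in r[:2]])
a=cv2.imread('pics/top2.png')[110:260,175:300]; cv2.imwrite('pics/top2z.png',cv2.resize(a,None,fx=4,fy=4,interpolation=cv2.INTER_CUBIC))
print(BW([-.237,0,.095]))
```

```text
t 8.25 pos [0.4141 0.0841 0.2538] toolx [ 0.117 -0.993  0.   ] y [-0.002 -0.001 -1.   ] F [ 0.1  0.8 -0.2] w 0.03536558850017597 q [ 0.67 -0.09 -0.46 -0.   -1.21  1.02]
jaw x yaw -1.4530598783716224 delta tool [0.0956 0.0934 0.2226] to [0.6462 0.0153 0.16  ]
top tray_handle []
top flap_handle [(array([0.648, 0.017, 0.179]), 0.89)]
top pointer_mid [(array([0.752, 0.104, 0.187]), 0.86)]
top flap []
top drying_box [(array([ 0.659,  0.095, -0.002]), 0.59)]
scene tray_handle [(array([0.417, 0.072, 0.096]), 0.86)]
scene flap_handle []
scene pointer_mid [(array([0.747, 0.107, 0.191]), 0.49)]
scene flap [(array([0.641, 0.2  , 0.128]), 0.73)]
scene drying_box [(array([0.653, 0.091, 0.   ]), 0.76), (array([0.646, 0.202, 0.13 ]), 0.43)]
[0.4216638  0.07069988 0.095     ]
```

View pics/top2z.png

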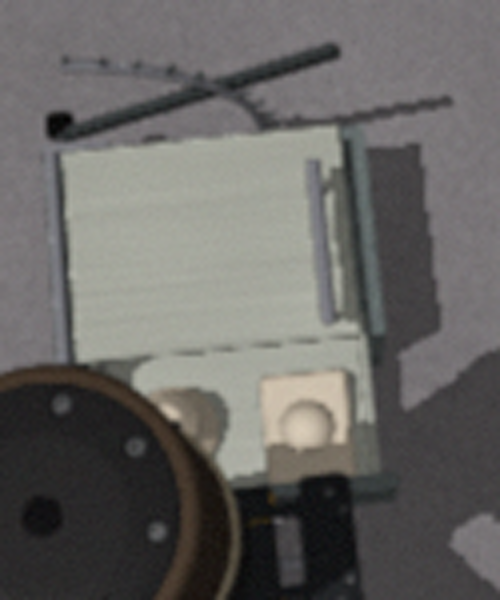

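>>> move_arm:
  jaw: [0.6, 0.6, 0.6, 0.6, 0.6]
  offset:
    - [0.0191, 0, 0.0445]
    - [0.0191, 0, 0.0445]
    - [0.0191, 0, 0.0445]
    - [0.0191, 0, 0.0445]
    - [0.0191, 0, 0.0445]
  roll: [0, 0, 0, 0, 0]

```text
t: 9.48
eef_pos: [0.6486, 0.0139, 0.2542]
ee_rot: [-1.571, -0.0, -1.459]
force: [-0.1, 1.5, -0.1]
width: 0.0351
```

>>> move_arm:
  jaw: [0.6, 0.6]
  offset:
    - [0, 0, 0]
    - [0, 0, 0]
  roll: [0, 0]

```text
t: 9.72
eef_pos: [0.6468, 0.0144, 0.2538]
ee_rot: [-1.572, -0.0, -1.459]
force: [0.6, 0.9, 0.6]
width: 0.0351
```

Run:
```python
from h import *
rel(BW([-.02,-.08,.16]))
```

```text
t 9.725 pos [0.6468 0.0144 0.2538] toolx [ 0.111 -0.994  0.   ] y [-0.001 -0.    -1.   ] F [0.6 0.9 0.6] w 0.03508209587263279 q [ 0.32  0.3  -0.01 -0.   -1.26  1.36]
jaw x yaw -1.4594363075407522 delta tool [-0.001   0.0938 -0.0003] to [0.6462 0.0153 0.16  ]
```

>>> move_arm:
  jaw: [0.6, 0.6, 0.6, 0.6, 0.6]
  offset:
    - [-0.001, 0.028, 0]
    - [0, 0.028, 0]
    - [0, 0.025, 0]
    - [0, 0.012, 0]
    - [0, 0, 0]
  roll: [0, 0, 0, 0, 0]

```text
t: 10.35
eef_pos: [0.6464, 0.0158, 0.1617]
ee_rot: [-1.571, -0.0, -1.458]
force: [-0.4, 0.1, -0.3]
width: 0.0346
```

>>> move_arm:
  jaw: [1, 1, 1, 1]
  offset:
    - [0, 0, 0]
    - [0, 0, 0]
    - [0, 0, 0]
    - [0, 0, 0]
  roll: [0, 0, 0, 0]

```text
t: 10.85
eef_pos: [0.6473, 0.0148, 0.1623]
ee_rot: [-1.57, -0.001, -1.459]
force: [0.2, -4.1, 2.0]
width: 0.0101
```

Run:
```python
from h import *
rel(BW([-.02,-.08,.16]))
s=arm.get_state()
h0=np.array([-.080,.179])
def hp(a): return np.array([.105-(.185*np.cos(a)-.048*np.sin(a)), .131+.185*np.sin(a)+.048*np.cos(a)])
p=hp(0)
for a in np.arange(.05,.6,.05):
    q=hp(a); print(round(a,2),'tool x,y step',np.round([-(q-p)[0],-(q-p)[1]],4),'cum',np.round([-(q-h0)[0],-(q-h0)[1]],4)); p=q
```

```text
t 10.85 pos [0.6473 0.0148 0.1623] toolx [ 0.112 -0.994  0.001] y [ 0.001 -0.001 -1.   ] F [ 0.2 -4.1  2. ] w 0.010077733759516953 q [ 0.32  0.36 -0.14  0.   -1.07  1.36]
jaw x yaw -1.4586859738221574 delta tool [-0.0006  0.0023 -0.001 ] to [0.6462 0.0153 0.16  ]
0.05 tool x,y step [-0.0026 -0.0092] cum [-0.0026 -0.0092]
0.1 tool x,y step [-0.0031 -0.009 ] cum [-0.0057 -0.0182]
0.15 tool x,y step [-0.0035 -0.0089] cum [-0.0093 -0.0271]
0.2 tool x,y step [-0.004  -0.0087] cum [-0.0132 -0.0358]
0.25 tool x,y step [-0.0044 -0.0085] cum [-0.0176 -0.0443]
0.3 tool x,y step [-0.0048 -0.0082] cum [-0.0224 -0.0525]
0.35 tool x,y step [-0.0052 -0.008 ] cum [-0.0277 -0.0605]
0.4 tool x,y step [-0.0056 -0.0077] cum [-0.0333 -0.0683]
0.45 tool x,y step [-0.006  -0.0074] cum [-0.0393 -0.0757]
0.5 tool x,y step [-0.0064 -0.0071] cum [-0.0457 -0.0828]
0.55 tool x,y step [-0.0067 -0.0068] cum [-0.0524 -0.0896]
```

>>> move_arm:
  jaw: [1, 1, 1, 1, 1]
  offset:
    - [-0.0026, -0.0092, 0]
    - [-0.0031, -0.009, 0]
    - [-0.0035, -0.0089, 0]
    - [-0.004, -0.0087, 0]
    - [-0.0044, -0.0085, 0]
  roll: [0, 0, 0, 0, 0]

```text
t: 11.48
eef_pos: [0.6455, 0.0318, 0.2066]
ee_rot: [-1.57, -0.002, -1.459]
force: [3.1, -6.5, 0.8]
width: 0.0097
```

>>> move_arm:
  jaw: [1, 1, 1, 1, 1]
  offset:
    - [-0.0048, -0.0082, 0]
    - [-0.0052, -0.008, 0]
    - [-0.0056, -0.0077, 0]
    - [-0.006, -0.0074, 0]
    - [0, 0, 0]
  roll: [0, 0, 0, 0, 0]

```text
t: 12.1
eef_pos: [0.6432, 0.0531, 0.239]
ee_rot: [-1.569, -0.002, -1.459]
force: [2.2, -8.2, 4.5]
width: 0.0101
```

Run:
```python
from h import *
rel(BW([-.02,-.08,.16]))
for n in ['top','scene']:
    fr=arm.grab_frame(n); f(fr,n+'3')
    for t in ['tray_handle','flap_handle','pointer_mid','flap']:
        r=arm.landmark_of(fr,t); print(n,t,[(np.round(a['position'],3),round(a['p'],2)) for a in r[:2]])
a=cv2.imread('pics/top3.png')[110:260,175:300]; cv2.imwrite('pics/top3z.png',cv2.resize(a,None,fx=4,fy=4,interpolation=cv2.INTER_CUBIC))
a=cv2.imread('pics/scene3.png')[160:280,200:320]; cv2.imwrite('pics/scene3z.png',cv2.resize(a,None,fx=5,fy=5,interpolation=cv2.INTER_CUBIC))
```

```text
t 12.1 pos [0.6432 0.0531 0.239 ] toolx [ 0.112 -0.994  0.002] y [ 0.002 -0.002 -1.   ] F [ 2.2 -8.2  4.5] w 0.010063677866398453 q [ 0.39  0.3  -0.04  0.   -1.22  1.3 ]
jaw x yaw -1.4587111129939627 delta tool [ 0.0377  0.0791 -0.0014] to [0.6462 0.0153 0.16  ]
top tray_handle [(array([0.423, 0.065, 0.101]), 0.71)]
top flap_handle [(array([0.644, 0.054, 0.255]), 0.74)]
top pointer_mid []
top flap [(array([0.646, 0.199, 0.133]), 0.62)]
scene tray_handle [(array([0.42 , 0.068, 0.098]), 0.94)]
scene flap_handle [(array([0.641, 0.054, 0.255]), 0.9)]
scene pointer_mid [(array([0.747, 0.109, 0.19 ]), 0.75)]
scene flap [(array([0.644, 0.203, 0.13 ]), 0.73), (array([ 0.474,  0.447, -0.   ]), 0.6)]
```

View pics/top3z.png

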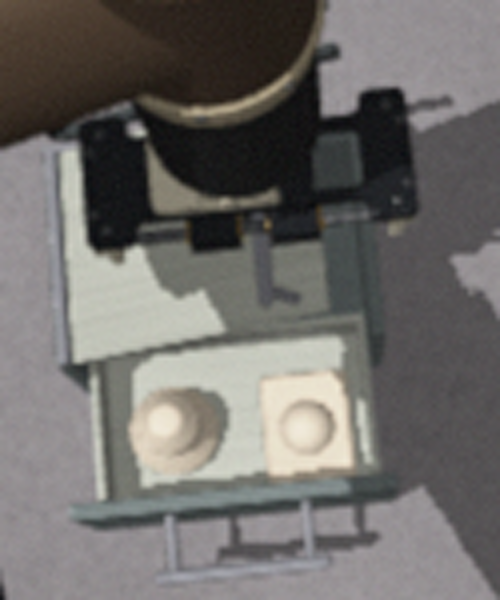

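View pics/scene3z.png

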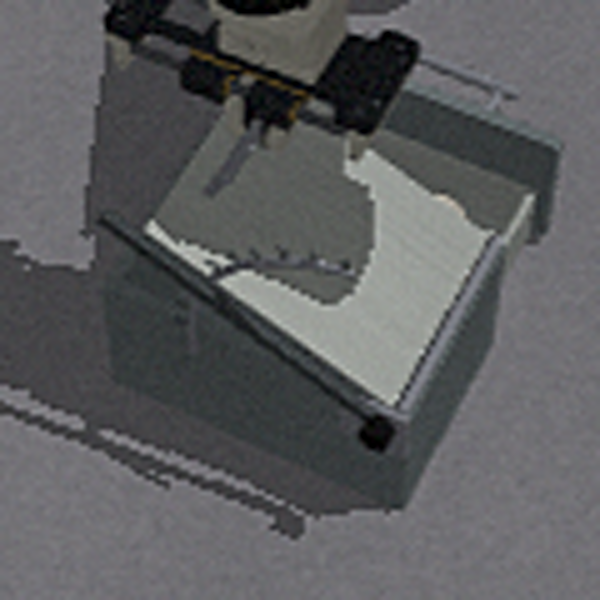

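```bash
cat > ln.py <<'E'
from h import *
from scipy.ndimage import map_coordinates
def profs(img,p0,p1,n=14,w=7,t0=.08,t1=.95):
    g=cv2.imread('pics/%s.png'%img,0).astype(float); p0=np.array(p0,float);p1=np.array(p1,float)
    d=(p1-p0)/np.linalg.norm(p1-p0); nn=np.array([-d[1],d[0]]); o=np.arange(-w,w+.01,.25); out=[]
    for t in np.linspace(t0,t1,n):
        c=p0+t*(p1-p0); xy=c+o[:,None]*nn
        # average a bit along
        v=np.mean([map_coordinates(g,[xy[:,1]+k*d[1],xy[:,0]+k*d[0]],order=1) for k in (-1,0,1)],0)
        out.append((t,c,nn,o,v))
    return out
if __name__=='__main__':
    for img,p0,p1 in [('top0',(190.3,142.2),(259,122.2)),('scene0',(275.6,244.8),(220.6,202.8)),('top2',(190,141),(259,122.2)),('scene3',(275,246),(220.6,203.6))]:
        print(img)
        for t,c,nn,o,v in profs(img,p0,p1,n=10): print(round(t,2),np.round(c,1),v[::2].astype(int))
E
python3 ln.py
python3 -c "
from h import *
print(proj('scene',BW([.093,.105,.131])),proj('top',BW([.093,.105,.131])))"
```

```text
top0
0.08 [195.8 140.6] [103 103 103 102 101 100 100 101 103 104 102  94  82  68  57  50  46  41
  40  47  65  83  97 105 105 102 105 113 125]
0.18 [202.4 138.7] [104 104 105 104 103 102 102 103 103 101  96  86  73  62  54  48  42  38
  40  52  69  86  98 106 106 105 104 104 110]
0.27 [209.1 136.7] [101 101 101 101 102 102 103 105 104 102  95  85  70  59  53  47  42  40
  44  57  77  94 102 104 104 104 102  97  89]
0.37 [215.7 134.8] [ 84  86  88  92  96  99 101 102 103 101  94  82  68  57  50  46  40  37
  41  55  73  88  97 102 103 104 104 104 103]
0.47 [222.4 132.9] [ 98  95  92  87  84  83  81  79  77  74  68  59  50  46  46  44  40  40
  50  66  84  97 104 105 104 104 105 105 105]
0.56 [229.  130.9] [103 102 103 104 104 105 105 104  99  91  80  69  60  59  60  58  57  58
  61  70  80  88  97 102 104 105 104 103 101]
0.66 [235.6 129. ] [103 103 103 104 105 108 109 108 104  95  82  67  55  49  44  39  35  40
  53  68  79  83  84  87  90  88  80  74  67]
0.76 [242.3 127.1] [106 107 107 107 105 106 106 103  98  89  75  62  53  48  44  38  35  44
  59  78  94 102 105 105 105 105 105 
[... 3739 characters left out ...]
1] [ 55  55  54  55  58  60  60  60  61  61  63  60  50  37  30  29  33  38
  43  50  54  71 114 153 166 164 162 161 159]
0.66 [239.1 218. ] [ 48  48  55  59  61  57  53  54  59  63  65  61  47  33  30  42  59  68
  61  52  52  70  92 109 101  89  76  85 114]
0.76 [233.8 213.9] [ 61  61  57  53  53  54  54  53  52  53  55  53  45  35  31  41  56  62
  59  55  66 108 151 172 169 168 159 136 117]
0.85 [228.6 209.8] [ 58  54  53  55  57  57  57  57  58  56  54  49  37  27  32  49  65  64
  56  57  85 139 174 175 158 120  86  83  87]
0.95 [223.3 205.7] [77 70 66 66 66 67 67 67 67 68 66 55 40 30 38 55 66 65 62 63 66 69 69 68
 67 66 66 65 66]
[276.17421388 245.58059195] [189.79091048 143.55241654]
```

```bash
cat > ang.py <<'E'
from ln import *
import sys
def slope(cam,x,a,r0=.02,r1=.22,off=0.):
    f=lambda r:proj(cam,BW([x,.105-r*np.cos(a)+off*np.sin(a),.131+r*np.sin(a)+off*np.cos(a)]))
    d=f(r1)-f(r0); return np.arctan2(-d[1],-d[0]) if cam=='scene' else np.arctan2(d[1],d[0])
def inv(cam,x,s,off=0,**k):
    A=np.linspace(.1,1.2,2201); S=np.array([slope(cam,x,a,off=off,**k) for a in A]); return A[np.argmin(abs(S-s))]
def fitline(pts,cam):
    pts=np.array(pts)
    for _ in range(4):
        c=np.polyfit(pts[:,0],pts[:,1],1); r=pts[:,1]-np.polyval(c,pts[:,0]); k=abs(r)<max(2*np.median(abs(r)),.1); pts=pts[k]
    c,V=np.polyfit(pts[:,0],pts[:,1],1,cov=True); return np.arctan(c[0]),np.sqrt(V[0,0]),len(pts)
def pmin(P):   # sub-pixel darkest ridge
    out=[]
    for t,c,nn,o,v in P:
        m=abs(o)<3; i=np.where(m)[0][np.argmin(v[m])]
        q=np.polyfit(o[i-4:i+5],v[i-4:i+5],2); x=-q[1]/2/q[0]
        if abs(x-o[i])<1 and v[i]<60: out.append(c+x*nn)
    return out
def pedge(P,lo,lev,up=True):  # first crossing of lev beyond offset lo
    out=[]
    for t,c,nn,o,v in P:
        for i in range(1,len(o)):
            if o[i]>lo and v[i-1]<lev<=v[i]:
                out.append(c+(o[i-1]+(lev-v[i-1])/(v[i]-v[i-1])*.25)*nn); break
    return out
def run(img,cam,p0,p1):
    P=profs(img,p0,p1,n=50,t0=.12,t1=.97)
    s=fitline(pmin(P),cam); print(img,'pointer slope',np.round(s,4),'a=',inv(cam,.093,s[0]))
    return P
if __name__=='__main__':
    run('scene0','scene',(275.6,244.8),(220.6,202.8))
    run('scene2','scene',(275.6,244.8),(220.6,202.8))
    for im in sys.argv[1:] or ['3']:
        P=run('scene'+im,'scene',(275,246),(220.6,203.6))
        P=[q for q in P if .15<q[0]<.88]
        for lev in (100,120,140):
            e=pedge(P,1.5,lev); s=fitline(e,'scene'); print(lev,'flap edge',np.round(s,4),'a=',inv('scene',.08,s[0],off=.006))
    for im in ['top0','top2']:
        P=run(im,'top',(190.3,142.2),(259,122.2))
        for lev in (80,):
            s=fitline(pedge(P,0.5,lev),'top'); print('lower edge',np.round(s,4),inv('top',.093,s[0]))
    print('sens',(slope('scene',.08,.51)-slope('scene',.08,.5))/.01,(slope('top',.08,.51)-slope('top',.08,.5))/.01)
E
python3 ang.py
```

```text
scene0 pointer slope [6.474e-01 8.000e-04 2.200e+01] a= 0.49649999999999994
scene2 pointer slope [6.478e-01 9.000e-04 2.700e+01] a= 0.49749999999999994
scene3 pointer slope [6.432e-01 6.000e-04 3.400e+01] a= 0.4879999999999999
100 flap edge [6.215e-01 4.000e-04 3.400e+01] a= 0.4414999999999999
120 flap edge [6.204e-01 5.000e-04 3.800e+01] a= 0.43899999999999995
140 flap edge [6.194e-01 6.000e-04 3.800e+01] a= 0.43699999999999994
top0 pointer slope [-3.026e-01  5.000e-04  4.300e+01] a= 0.474
lower edge [-3.031e-01  4.000e-04  3.600e+01] 0.475
top2 pointer slope [-3.043e-01  5.000e-04  4.100e+01] a= 0.477
lower edge [-3.025e-01  4.000e-04  4.200e+01] 0.4734999999999999
sens 0.4994513642940568 -0.5308161455473359
```

>>> move_arm:
  jaw: [1, 1, 1, 1]
  offset:
    - [-0.0028, -0.0032, 0]
    - [-0.0028, -0.0032, 0]
    - [0, 0, 0]
    - [0, 0, 0]
  roll: [0, 0, 0, 0]

```text
t: 13.1
eef_pos: [0.6427, 0.0582, 0.2451]
ee_rot: [-1.569, -0.003, -1.459]
force: [1.5, -8.9, 4.1]
width: 0.0101
```

```bash
python3 - <<'E'
from h import *
rel(BW([-.02,-.08,.16]))
for n in ['top','scene']:
    fr=arm.grab_frame(n); f(fr,n+'4')
    for t in ['tray_handle','flap_handle','pointer_mid']:
        r=arm.landmark_of(fr,t); print(n,t,[(np.round(a['position'],3),round(a['p'],2)) for a in r[:2]])
a=cv2.imread('pics/scene4.png')[160:280,200:320]; cv2.imwrite('pics/scene4z.png',cv2.resize(a,None,fx=5,fy=5,interpolation=cv2.INTER_CUBIC))
E
python3 ang.py 4
```

```text
t 13.1 pos [0.6427 0.0582 0.2451] toolx [ 0.111 -0.994  0.003] y [ 0.002 -0.002 -1.   ] F [ 1.5 -8.9  4.1] w 0.010130255393056559 q [ 0.39  0.3  -0.03  0.   -1.24  1.29]
jaw x yaw -1.4590907354337173 delta tool [ 0.0428  0.0852 -0.0014] to [0.6462 0.0153 0.16  ]
top tray_handle [(array([0.423, 0.065, 0.099]), 0.68)]
top flap_handle [(array([0.645, 0.057, 0.258]), 0.77)]
top pointer_mid []
scene tray_handle [(array([0.42 , 0.071, 0.098]), 0.82)]
scene flap_handle [(array([0.638, 0.06 , 0.261]), 0.61)]
scene pointer_mid [(array([0.745, 0.109, 0.185]), 0.82), (array([0.645, 0.062, 0.264]), 0.38)]
scene0 pointer slope [6.474e-01 8.000e-04 2.200e+01] a= 0.49649999999999994
scene2 pointer slope [6.478e-01 9.000e-04 2.700e+01] a= 0.49749999999999994
scene4 pointer slope [6.427e-01 7.000e-04 3.000e+01] a= 0.4869999999999999
100 flap edge [6.443e-01 6.000e-04 3.300e+01] a= 0.4879999999999999
120 flap edge [6.442e-01 6.000e-04 3.100e+01] a= 0.48749999999999993
140 flap edge [6.432e-01 7.000e-04 2.700e+01] a= 0.48549999999999993
top0 pointer slope [-3.026e-01  5.000e-04  4.300e+01] a= 0.474
lower edge [-3.031e-01  4.000e-04  3.600e+01] 0.475
top2 pointer slope [-3.043e-01  5.000e-04  4.100e+01] a= 0.477
lower edge [-3.025e-01  4.000e-04  4.200e+01] 0.4734999999999999
sens 0.4994513642940568 -0.5308161455473359
```

View pics/scene4z.png

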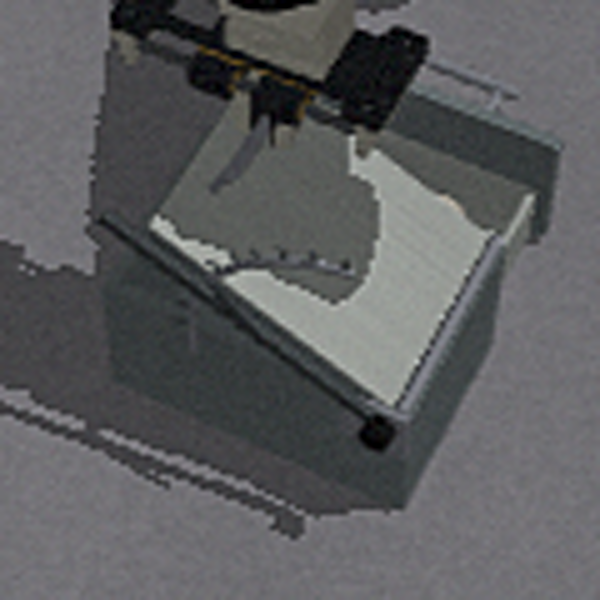

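>>> move_arm:
  jaw: [1, 1, 1, 1, 1]
  offset:
    - [0, 0, 0]
    - [0, 0, 0]
    - [0, 0, 0]
    - [0, 0, 0]
    - [0, 0, 0]
  roll: [0, 0, 0, 0, 0]

```text
t: 14.12
eef_pos: [0.6426, 0.0581, 0.245]
ee_rot: [-1.569, -0.003, -1.459]
force: [1.8, -8.2, 3.1]
width: 0.0097
```

```bash
python3 - <<'E'
from h import *
fr=arm.grab_frame('scene'); f(fr,'scene5')
fr=arm.grab_frame('top'); f(fr,'top5')
E
python3 ang.py 5 | sed -n 3,6p
```

```text
scene5 pointer slope [6.419e-01 7.000e-04 2.900e+01] a= 0.48549999999999993
100 flap edge [6.446e-01 6.000e-04 3.500e+01] a= 0.48849999999999993
120 flap edge [6.447e-01 6.000e-04 3.100e+01] a= 0.48849999999999993
140 flap edge [6.435e-01 8.000e-04 2.900e+01] a= 0.4859999999999999
```

View pics/top5.png

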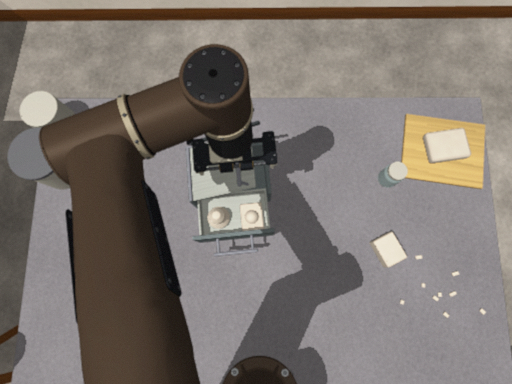

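Run:
```python
from h import *
fr=arm.grab_frame('scene')
for t in ['mixing_tub','jar','plaster_block','tray_handle']:
    r=arm.landmark_of(fr,t); print(t,[(np.round(a['position'],3),round(a['p'],2)) for a in r[:1]])
print(arm.job_done())
```

```text
mixing_tub [(array([ 0.477,  0.45 , -0.002]), 0.77)]
jar [(array([ 0.667, -0.411,  0.003]), 0.75)]
plaster_block [(array([ 0.432, -0.392,  0.002]), 0.7)]
tray_handle [(array([0.421, 0.072, 0.093]), 0.81)]
the job is handed in; nothing more can be done
None
```

The tray is drawn out to its stop, and I handed the job in at about 14 s with the flap still held in the gripper, level with the pointer and steady.

- **Tray:** on the last 2 mm pull the bar moved only 0.1 mm and the force rose to about 17 N. The handle was last seen at x = 0.421 m; the stop is expected at 0.422 m.
- **Flap against pointer:** in the last scene picture the flap edge measured 0.486–0.489 rad and the pointer 0.486 rad. Over the last second of holding, the gripper moved about 0.1 mm.
- **Bench:** the tub, jar and plaster block were last found where they started, within 4 mm. The pointer was never touched.

**Checks that disagreed:** the pointer's absolute angle came out between about 0.475 rad (top camera) and 0.50 rad (scene camera and the first fit). The arm's own position puts the flap at about 0.495 rad. I relied on comparing flap and pointer in the same picture, so a mismatch of about 0.01 rad is possible.

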